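Put the fixings tray back in order

ROBOT

A 6-joint arm with a two-finger parallel gripper is mounted at the origin on the work surface. World frame = base frame: x ahead of the robot, y to its left, z up, the work surface at z = 0. Lengths are in m, angles in rad, forces in N, time in s.
With the tool pointing down it reaches from about 0.35 to 0.875 m from the base axis. Payload 4.2 kg.
Tool frame: the origin (TCP) lies between the finger pads; the fingertips stand 11 mm ahead of it and the grasp point (between the pads) lies 8 mm behind it; z points along the fingers, y is the line along which they close (so a half turn about z gives the same grasp; the last joint's range is limited). The gripper opens to 87 mm and grips with 3 to 60 N. Pads are 19 mm wide; open, the fingers measure 117 mm over their backs; the gripper's body (75 mm by 190 mm) begins 51 mm behind the grasp point.
Start: joints at [-0.885, 0.385, 0.008, 0, -1.194, -0.259], TCP at [0.259, -0.569, 0.234] pointing down, gripper open.
Joint ranges: [-3.14, 3.14], [-1.21, 2.06], [-1.07, 1.41], [-3.16, 2.05], [-2.99, -0.16], [-3.1, 3.1]. Speed limits (rad/s): [2.79, 2.79, 3.14, 3.14, 3.14, 3.14].

INTERFACE

Orientations are given as a rotation vector (axis times angle).
In Python, from plant import arm gives the robot as it stands.
- The arm moves only by the shell command python3 -m jog 'ROWS'. ROWS is a JSON list of rows, 1 to 5 of them, each an object with the fields aperture (the finger opening in m), dx, dy, dz (the shift in a scale on which 1.0 is 0.25 m), turn (a turn about the tool's z in normalised numbers (1 is pi rad)); a field left out counts as zero (the opening has to be given); each row shifts and turns the commanded pose from where the row before left it, along the tool's axes as they then stand; what a row does not reach is not made up. A row lasts 1/10 s, in which the tool goes at most 0.05 m and 0.15 rad, less where a joint would pass 70% of its speed; a pose out of reach is approached as far as the arm can. The fingers move at their own pace and stop on an object; the grip force is fixed at half the most. Time passes only in rows, so rows that do not move let the fingers close. It prints the time, the measured TCP pose, the force, the opening and the grip force at its end. Input that does not fit is refused with a message, and nothing moves.
- arm.sense(): the state, without advancing time (a new reading comes with each control period).
- arm.grab_frame(name): name is "side" or "top" or "wrist"; returns a dict with "image" (400x640x3 uint8, blue, green, red), "intrinsics" (3x3 intrinsics, pixels), "position" and "rotation" of the camera in the world. Camera axes: x right, y down, z forward; pixel columns grow to the right and rows downward; lengths in m; the calibration is good to about 2 mm. A picture is of the moment at which its call begins. There is no depth.
- arm.sign_off(): hands the job in; it is judged then, once.
The state is a dict: "t": time; "joint_positions": joint angles; "qd": joint speeds; "effort": joint torques, N m; "tool_pos": TCP position; "ee_rot": TCP orientation; "ft_force": force on the tool from outside, world axes, zero at the start; "ft_torque": the same for the moment, N m; "finger_gap": finger opening in m; "grip_force": force on a finger pad.
Only numpy, scipy, OpenCV 4.12 (cv2) and the standard library are available. Lean on these libraries where they do the work, as an engineer would, in place of code of your own. Each camera call takes 0.05 s, during which the arm holds its last target. There are 200 camera calls.

TASK

The three boxes of fixings are in each other's bays: put each box upright in the tray bay whose label has the colour of its lid, flat on the floor of the bay between the battens. The small empty carton blocks the spare bay: stand it upright inside the larger empty carton on the bench, so that the spare bay is free for the swap and stays empty at the end. Keep the full boxes upright all the time, for they spill, and leave the mortice lock where it lies.

Things in the scene. Friction and masses are not known exactly. Their poses are not given: they have to be found in the camera images.
- box_yellow: full, closed stock box of brass wood screws: a cardboard base 97 x 57 mm under a deep yellow lid 100 mm long (x) x 60 mm wide (y); 60 mm high in all, the lid its upper 30 mm; on the lid a white paper patch bearing a brass wood screw up to 9 mm thick. About 0.5 kg (0.35 to 0.65). Loose. Origin: centre of its underside; z up. Grip it across the 60 mm width on the lid.
- box_blue: full, closed stock box of steel bolts: a cardboard base 97 x 57 mm under a deep blue lid 100 mm long (x) x 60 mm wide (y); 60 mm high in all, the lid its upper 30 mm; on the lid a white paper patch bearing a steel bolt up to 9 mm thick. About 0.5 kg (0.35 to 0.65). Loose. Origin: centre of its underside; z up. Grip it across the 60 mm width on the lid.
- box_red: full, closed stock box of brass hinges: a cardboard base 97 x 57 mm under a deep red lid 100 mm long (x) x 60 mm wide (y); 60 mm high in all, the lid its upper 30 mm; on the lid a white paper patch bearing a small open brass hinge up to 9 mm thick. About 0.5 kg (0.35 to 0.65). Loose. Origin: centre of its underside; z up. Grip it across the 60 mm width on the lid.
- bay_yellow: stock-tray bay with a yellow label with a white patch and a brass wood screw, place of the yellow box. One of four, 100 mm apart along y in a low fixed tray. 124 mm long (x), 86 mm wide (y); battens round it 14 mm wide, tops 12 mm above the origin. Label 40 x 78 mm lies flat on the rail, 86 mm to +x. Origin: centre of the bay, 6 mm above the bench, under a 2 mm grey liner on which boxes stand.
- bay_blue: stock-tray bay with a blue label with a white patch and a steel bolt, place of the blue box. One of four, 100 mm apart along y in a low fixed tray. 124 mm long (x), 86 mm wide (y); battens round it 14 mm wide, tops 12 mm above the origin. Label 40 x 78 mm lies flat on the rail, 86 mm to +x. Origin: centre of the bay, 6 mm above the bench, under a 2 mm grey liner on which boxes stand.
- bay_red: stock-tray bay with a red label with a white patch and a small open brass hinge, place of the red box. One of four, 100 mm apart along y in a low fixed tray. 124 mm long (x), 86 mm wide (y); battens round it 14 mm wide, tops 12 mm above the origin. Label 40 x 78 mm lies flat on the rail, 86 mm to +x. Origin: centre of the bay, 6 mm above the bench, under a 2 mm grey liner on which boxes stand.
- bay_spare: stock-tray bay with a plain white label with nothing on it, the spare bay. One of four, 100 mm apart along y in a low fixed tray. 124 mm long (x), 86 mm wide (y); battens round it 14 mm wide, tops 12 mm above the origin. Label 40 x 78 mm lies flat on the rail, 86 mm to +x. Origin: centre of the bay, 6 mm above the bench, under a 2 mm grey liner on which boxes stand.
- carton_small: small empty open-topped cardboard carton, blue bands on its sides, 100 mm (x) x 60 mm (y) x 60 mm high, walls and bottom 3 mm, 50 g, stiff. At the start it stands in the spare bay. Loose. Origin: centre of its underside; z up.
- carton_large: larger, shallower empty open-topped cardboard carton, blue bands, 138 mm (x) x 100 mm (y) x 42 mm high, walls and bottom 4 mm (inside 130 x 92 mm), 140 g, stiff, standing loose on the bench to the left or right of the tray. Origin: centre of its underside; z up.
- lock_case: mortice lock lying flat on the bench at the other side of the tray from the large carton: steel case 80 x 95 x 14 mm, brass face plate 155 mm long (y) and 22 mm high at its -x side. 0.45 kg, loose, not part of the work. Origin: on the bench under the middle of the lock; z up.
Not all that is in view belongs to the job. Leave any turquoise look-alike of the box_yellow alone.

How it is judged:
At the end, for the whole second after the job is handed in: Each full box stands flat on the floor of the bay of its colour, within 15 mm of the bay's centre along and 16 mm across, turned under 0.3 rad; the small carton stands on the bottom of the large one, within 25 mm of its middle; the large one is level on the bench; all upright and at rest (x of box_yellow in the frame of bay_yellow between -0.015 and 0.015 m and y of box_yellow in the frame of bay_yellow between -0.016 and 0.016 m and z of box_yellow in the frame of bay_yellow below 0.006 m and angle between each of box_yellow, box_blue, box_red, carton_large's own z axis and vertical below 0.06 rad and angle between the x axis of box_yellow and the x axis of bay_yellow, either way round below 0.3 rad and linear speed of each of box_yellow, box_blue, box_red, carton_small, carton_large below 0.02 m/s and x of box_blue in the frame of bay_blue between -0.015 and 0.015 m and y of box_blue in the frame of bay_blue between -0.016 and 0.016 m and z of box_blue in the frame of bay_blue below 0.006 m and angle between the x axis of box_blue and the x axis of bay_blue, either way round below 0.3 rad and x of box_red in the frame of bay_red between -0.015 and 0.015 m and y of box_red in the frame of bay_red between -0.016 and 0.016 m and z of box_red in the frame of bay_red below 0.006 m and angle between the x axis of box_red and the x axis of bay_red, either way round below 0.3 rad and x of carton_small in the frame of carton_large between -0.025 and 0.025 m and y of carton_small in the frame of carton_large between -0.025 and 0.025 m and z of carton_small in the frame of carton_large below 0.009 m and angle between carton_small's own z axis and vertical below 0.08 rad and height (world z) of carton_large below 0.006 m); the robot touches nothing.
It fails at once if the yellow box is tipped by more than 30 degrees (angle between box_yellow's own z axis and vertical above 0.52 rad).
It fails at once if the blue box is tipped by more than 30 degrees (angle between box_blue's own z axis and vertical above 0.52 rad).
It fails at once if the red box is tipped by more than 30 degrees (angle between box_red's own z axis and vertical above 0.52 rad).
It fails at once if the mortice lock is shifted by more than 20 mm (distance of lock_case from where it was at the start of the episode above 0.02 m).
It also fails if it takes over 136 s, if anything falls off the work surface, if the arm or the gripper's body presses on something with over 40 N, if the wrist force passes 120 N, or if a joint passes its speed limit or range.

## Working session

There is one attempt and no reset: what is moved stays moved. The work goes in short steps, Python scripts to look and compute and a shell command to move; the robot and the scene stay as the last step left them, time stands still between calls to the robot, and variables do not carry over. Pictures are saved under pics/ and viewed, at most 14 in all, crops included, and the job is handed in when it is done.

```bash
mkdir -p pics; ls; python3 - <<'E'
from plant import arm
import cv2,numpy as np
print(arm.sense())
for n in ("top","side","wrist"):
    f=arm.grab_frame(n); cv2.imwrite(f"pics/{n}0.png",f["image"]); print(n,f["intrinsics"],f["position"],f["rotation"])
E
```

```text
pics
{'t': 0.0, 'joint_positions': array([-8.85388381e-01,  3.85533897e-01,  6.65313378e-03, -5.21386962e-04,
       -1.19397606e+00, -2.58574875e-01]), 'qd': array([-0.00157883, -0.00024406, -0.00073465,  0.00048244, -0.00099916,
        0.00045936]), 'effort': array([-2.93784533e-04, -3.90661597e+01,  1.87407696e+01,  4.21976253e+00,
        1.09613483e-02, -1.86966099e-04]), 'tool_pos': array([ 0.258522  , -0.5684055 ,  0.23248061]), 'ee_rot': array([ 0.66498721, -3.06988794, -0.00322831]), 'ft_force': array([-0.46650283, -0.12370921, -0.38265823]), 'ft_torque': array([-0.0225086 , -0.01158385,  0.02326806]), 'grip_force': 0.0, 'finger_gap': 0.0867354072758387}
top [[393.40819158   0.         323.38127336]
 [  0.         393.40819158 207.46619064]
 [  0.           0.           1.        ]] [0.42944608 0.00659801 0.9566948 ] [-2.19364008  2.01290083 -0.20811814]
side [[508.38419934   0.         321.34865744]
 [  0.         508.38419934 197.0379708 ]
 [  0.           0.           1.        ]] [0.49372912 1.06129445 0.7708423 ] [-0.16710993  2.74718075 -1.40734362]
wrist [[299.84717888   0.         323.19720394]
 [  0.         299.84717888 205.54373658]
 [  0.           0.           1.        ]] [ 0.19067207 -0.59925446  0.38435905] [1.6096251  2.49958896 0.3526244 ]
```

View pics/top0.png

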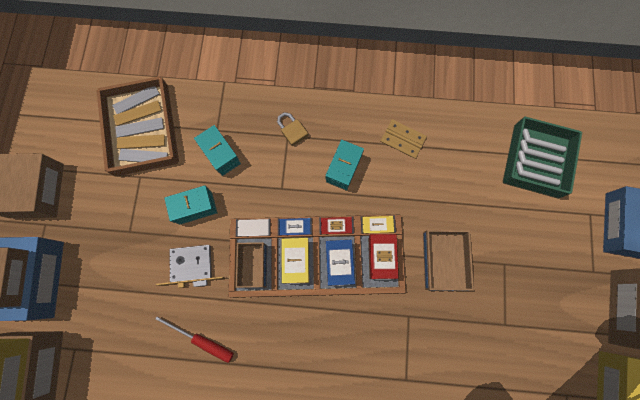

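View pics/side0.png

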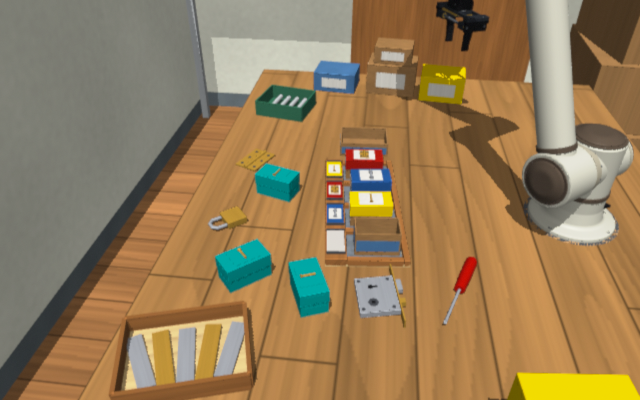

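Top view: up is +x and left is +y. The labels from left to right are spare (253,228), blue (295), red (337) and yellow (378). The small carton is in the spare bay (252,266), with yellow at (294,261), blue at (340,263) and red at (384,258). The large carton is at (449,262) and the lock at (190,265). The side view shows the same row around x≈370, y≈145–250. Next I measure by mask and triangulate.

```bash
cat > h.py <<'E'
import cv2,numpy as np
from scipy.spatial.transform import Rotation as R
def ray(f,uv):
    K=f["intrinsics"]; d=R.from_rotvec(f["rotation"]).as_matrix()@np.linalg.inv(K)@np.array([uv[0],uv[1],1.]); return f["position"],d/np.linalg.norm(d)
def plane(f,uv,z):
    o,d=ray(f,uv); return o+d*(z-o[2])/d[2]
def tri(f,a,g,b):
    o,d=ray(f,a);p,e=ray(g,b); s=np.linalg.lstsq(np.c_[d,-e],p-o,rcond=None)[0]
    A,B=o+s[0]*d,p+s[1]*e; return (A+B)/2,np.linalg.norm(A-B)
HSV={"yellow":((21,130,90),(33,255,255)),"blue":((100,110,50),(120,255,255)),"red":((170,130,60),(6,255,255)),"white":((0,0,150),(179,60,255))}
def mask(im,c):
    h=cv2.cvtColor(im,cv2.COLOR_BGR2HSV);lo,hi=HSV[c]
    if c=="red": return cv2.inRange(h,(0,lo[1],lo[2]),hi)|cv2.inRange(h,lo,(179,255,255))
    return cv2.inRange(h,lo,hi)
def blobs(im,c,roi,amin=40):
    x0,y0,x1,y1=roi; m=np.zeros(im.shape[:2],np.uint8); m[y0:y1,x0:x1]=mask(im,c)[y0:y1,x0:x1]
    out=[]
    for k in cv2.findContours(m,cv2.RETR_EXTERNAL,cv2.CHAIN_APPROX_NONE)[0]:
        if cv2.contourArea(k)<amin: continue
        M=cv2.moments(k); r=cv2.minAreaRect(k); out.append((np.array([M["m10"],M["m01"]])/M["m00"],r,k))
    return out
E
python3 - <<'E'
from plant import arm
from h import *
T=arm.grab_frame("top");S=arm.grab_frame("side")
np.set_printoptions(precision=4,suppress=True)
for f,roi in((T,(225,210,480,300)),(S,(310,120,420,270))):
    for c in HSV:
        for b in blobs(f["image"],c,roi,25): print(c,b[0].round(1),np.round(b[1][1],1),round(b[1][2],1),plane(f,b[0],.068 if c!="x" else 0))
h=[cv2.resize(T["image"][205:305,220:480],None,fx=3,fy=3,interpolation=cv2.INTER_CUBIC),cv2.resize(S["image"][120:275,310:430],None,fx=1.93,fy=1.93,interpolation=cv2.INTER_CUBIC)]
cv2.imwrite("pics/c1.png",np.vstack([np.pad(x,((0,0),(0,780-x.shape[1]),(0,0))) for x in h])[:600])
E
```

```text
yellow [294.8 260.3] [44. 26.] 90.0 [0.4915 0.0796 0.068 ]
yellow [378.  224.3] [16. 31.] 90.0 [ 0.5895 -0.1017  0.068 ]
blue [339.7 262.1] [44.5 26.4] 86.4 [ 0.4962 -0.0212  0.068 ]
blue [293.9 226.3] [15.8 31. ] 87.5 [0.5683 0.0896 0.068 ]
red [383.2 256.1] [44. 29.] 90.0 [ 0.518  -0.1175  0.068 ]
red [336.1 225.1] [16. 30.] 90.0 [ 0.5792 -0.0065  0.068 ]
white [339.7 261.8] [25.4 20.9] 87.0 [ 0.4968 -0.0211  0.068 ]
white [294.5 260. ] [24. 19.] 90.0 [0.4922 0.0804 0.068 ]
white [383.9 256.1] [24. 20.] 90.0 [ 0.5182 -0.119   0.068 ]
white [294. 226.] [12. 16.] 90.0 [0.569  0.0893 0.068 ]
white [336.  225.1] [12. 16.] 90.0 [ 0.5792 -0.0062  0.068 ]
white [252.7 227.3] [16. 29.] 90.0 [0.558  0.1832 0.068 ]
white [377.7 224.1] [12. 16.] 90.0 [ 0.5898 -0.1009  0.068 ]
yellow [370.9 206.5] [44. 25.] -0.0 [0.4888 0.1148 0.068 ]
yellow [333.5 168.1] [15. 15.] 90.0 [ 0.5909 -0.0384  0.068 ]
blue [377.5 245.9] [ 8. 42.] 90.0 [0.4697 0.2508 0.068 ]
blue [334.5 213. ] [18. 15.] 90.0 [0.5698 0.1498 0.068 ]
blue [371.  182.1] [21. 39.] 90.0 [0.4925 0.014  0.068 ]
red [334.  189.3] [16. 15.] 90.0 [0.5803 0.0564 0.068 ]
red [363.6 161.1] [20. 37.] 90.0 [ 0.516 -0.082  0.068]
white [335.4 240.3] [21. 17.] 90.0 [0.5587 0.2438 0.068 ]
white [334.6 213. ] [10. 12.] 90.0 [0.5696 0.1499 0.068 ]
white [370.5 198.1] [10. 23.] 90.0 [0.4911 0.0816 0.068 ]
white [370.4 174.6] [11. 23.] 90.0 [ 0.4956 -0.0196  0.068 ]
white [334.  168.3] [ 7. 10.] 90.0 [ 0.5896 -0.0376  0.068 ]
white [371.4 154.3] [9. 5.] 90.0 [ 0.4971 -0.1192  0.068 ]
white [356.5 154.1] [ 8. 11.] 90.0 [ 0.5366 -0.1154  0.068 ]
```

View pics/c1.png

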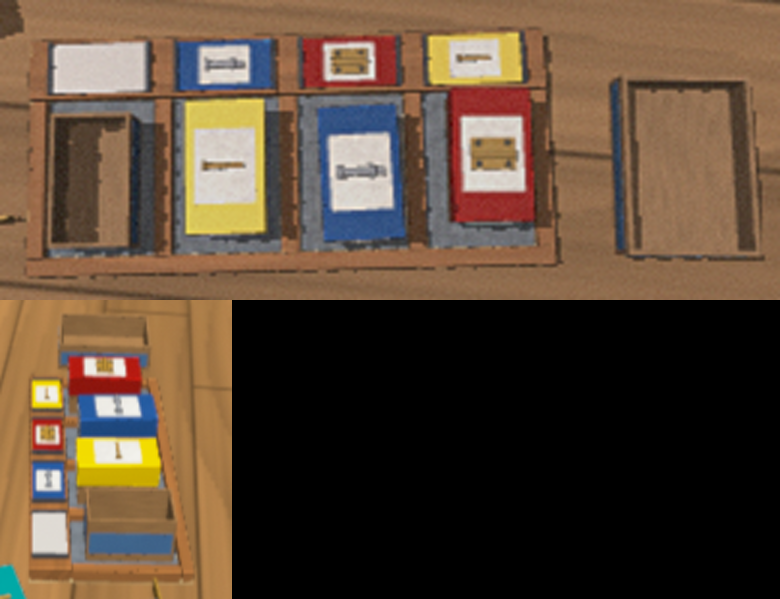

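The crop shows the small carton's rim in the top view at crop px (50..133, 113..248) and in the side view at (88..173, 188..233). The large carton's rim is at (622..760, 80..257) in the top view and (60..150, 17..52) in the side view. Next I triangulate everything.

```bash
python3 - <<'E'
from plant import arm
from h import *
T=arm.grab_frame("top");S=arm.grab_frame("side")
np.set_printoptions(precision=4,suppress=True)
P={"yellow":((294.5,260),(370.5,198.1)),"blue":((339.7,261.8),(370.4,174.6)),"red":((383.9,256.1),(364,154.2)),
"Lspare":((252.7,227.3),(335.4,240.3)),"Lblue":((294,226),(334.5,213)),"Lred":((336,225.1),(334,189.3)),"Lyel":((377.8,224.2),(333.7,168.2)),
"csmall":((250.3,265),(377.9,228.8)),"clarge":((450,261),(364.4,137.6))}
L={}
for k,(a,b) in P.items():
    p,g=tri(T,a,S,b); L[k]=plane(T,a,.010 if k[0]=='L' else .068); print(k,p,round(g,4))
d=L["Lspare"]-L["Lyel"]; print("pitch",np.linalg.norm(d)/3, "tray yaw",np.arctan2(-d[0],d[1]))
d/=np.linalg.norm(d); x=np.array([d[1],-d[0],0])
for z in(.008,.018):
  for k in("Lspare","Lblue","Lred","Lyel"): print(k,z,plane(T,P[k][0],z)-.086*x)
C=lambda x,y:(220+x/3,205+y/3)
for n,q,z in(("small",[(50,113),(133,113),(131,247),(48,248)],.068),("large",[(622,80),(748,82),(762,257),(627,255)],.042)):
    w=np.array([plane(T,C(*c),z) for c in q]); print(n,w.mean(0),w[:,:2].tolist())
for c in("yellow","blue","red"):
    k=max(blobs(T["image"],c,(225,235,480,300),25),key=lambda b:cv2.contourArea(b[2])); bx=[plane(T,u,.068) for u in cv2.boxPoints(k[1])]; print(c,np.array(bx)[:,:2].tolist())
s=arm.sense(); print(R.from_rotvec(s["ee_rot"]).as_matrix())
E
```

```text
yellow [0.4917 0.0805 0.0671] 0.0011
blue [ 0.4962 -0.0211  0.0671] 0.0014
red [ 0.5174 -0.1192  0.067 ] 0.0015
Lspare [0.5635 0.192  0.0236] 0.0016
Lblue [0.5751 0.0934 0.0247] 0.0013
Lred [ 0.5862 -0.0068  0.0239] 0.0011
Lyel [ 0.5969 -0.1066  0.0241] 0.0011
csmall [0.4716 0.1802 0.0568] 0.0031
clarge [ 0.5228 -0.2792  0.029 ] 0.0022
pitch 0.10163111440878014 tray yaw 0.11074609973272517
Lspare 0.008 [0.4811 0.1856 0.008 ]
Lblue 0.008 [0.4929 0.0855 0.008 ]
Lred 0.008 [ 0.5039 -0.0165  0.008 ]
Lyel 0.008 [ 0.5149 -0.1181  0.008 ]
Lspare 0.018 [0.4797 0.1836 0.018 ]
Lblue 0.018 [0.4914 0.0845 0.018 ]
Lred 0.018 [ 0.5022 -0.0164  0.018 ]
Lyel 0.018 [ 0.5131 -0.1168  0.018 ]
small [0.4729 0.1783 0.068 ] [[0.5197786724498579, 0.2150981703737034], [0.5251609720635224, 0.15253705687637836], [0.4263979368136383, 0.14235938897991784], [0.420397584674049, 0.20337002322376938]]
large [ 0.5232 -0.275   0.042 ] [[0.5864398927843151, -0.22107673630467642], [0.593277163347886, -0.3190554067403543], [0.4601074759828809, -0.3308327992017051], [0.4527934855803038, -0.22904023362076067]]
yellow [[0.539179593475172, 0.11375483871354307], [0.5442434745015514, 0.054864738468904266], [0.44641124556945716, 0.04560019501937785], [0.44144025892946953, 0.10313803242193108]]
blue [[0.5412624411295485, 0.015723274968902648], [0.5502811841040589, -0.043745631101354224], [0.4522289949786663, -0.057113032446062875], [0.4434817489976967, 0.0009921447691128293]]
red [[0.5626258538573115, -0.08090993110242317], [0.5708895779746209, -0.144367341625964], [0.47248147419368886, -0.15332471115351026], [0.46444528043676636, -0.09132375108114368]]
[[-0.9103 -0.4139 -0.0002]
 [-0.4139  0.9103  0.0004]
 [ 0.      0.0004 -1.    ]]
```

The rows are not in the units I measure in: shifts go in shares of 0.25 m and turns go in shares of pi rad. I convert before sending: -0.034 m / 0.25 = -0.136, -0.03 m / 0.25 = -0.12, 0.017 rad / 3.1416 = 0.0054.

```bash
cat > d.py <<'E'
import sys
from plant import arm
from h import *
# python3 d.py x y z yaw : remaining move in tool axes (after the turn)
x,y,z,a=map(float,sys.argv[1:5]); s=arm.sense(); M=R.from_rotvec(s["ee_rot"]).as_matrix()
t=np.arctan2(M[1,0],M[0,0]); g=a+np.pi; turn=-((g-t+np.pi/2)%np.pi-np.pi/2)
t2=t-turn; X=np.array([np.cos(t2),np.sin(t2),0]);Y=np.array([np.sin(t2)*1,-np.cos(t2),0])
d=np.array([x,y,z])-s["tool_pos"]
print("t %.2f turn %.3f dx %.4f dy %.4f dz %.4f"%(s["t"],turn,d@X,d@Y,-d[2]),"yaw",round(t+np.pi,3),"gap",round(s["finger_gap"],4),"F",s["ft_force"].round(1))
E
python3 -m jog '[{"aperture":0.087, "turn":0.0477}, {"aperture":0.087, "turn":0.0477}, {"aperture":0.087, "dx":-0.12, "dy":0.104, "turn":0.0054}, {"aperture":0.087, "dx":-0.136, "dy":0.12}, {"aperture":0.087, "dx":-0.136, "dy":0.12}]' && python3 -m jog '[{"aperture":0.087, "dx":-0.136, "dy":0.12}, {"aperture":0.087, "dx":-0.136, "dy":0.12}, {"aperture":0.087, "dx":-0.136, "dy":0.12}, {"aperture":0.087, "dx":-0.136, "dy":0.12}, {"aperture":0.087, "dx":-0.136, "dy":0.12}]' && python3 -m jog '[{"aperture":0.087, "dx":-0.108, "dy":0.1}, {"aperture":0.087}, {"aperture":0.087}]'
python3 d.py .523 -.277 .232 .11
python3 - <<'E'
from plant import arm
import cv2
f=arm.grab_frame("wrist");cv2.imwrite("pics/w1.png",f["image"]);print(f["position"],f["rotation"])
E
```

```text
t: 0.85
tool_pos: [0.3467, -0.4713, 0.2335]
ee_rot: [-0.17, 3.137, -0.0]
ft_force: [1.4, -1.1, 0.5]
finger_gap: 0.0872
grip_force: 0.0
t: 1.35
tool_pos: [0.4998, -0.3029, 0.2338]
ee_rot: [-0.173, 3.136, -0.0]
ft_force: [0.0, 0.2, 0.3]
finger_gap: 0.0872
grip_force: 0.0
t: 1.65
tool_pos: [0.5231, -0.276, 0.2334]
ee_rot: [0.175, -3.136, -0.0]
ft_force: [0.1, -0.9, -0.5]
finger_gap: 0.0874
grip_force: 0.0
t 1.65 turn 0.002 dx 0.0002 dy -0.0009 dz 0.0014 yaw 0.112 gap 0.0874 F [ 0.1 -0.9 -0.5]
[ 0.44895059 -0.28385217  0.38517272] [1.96092624 2.19312644 0.30765012]
```

View pics/w1.png

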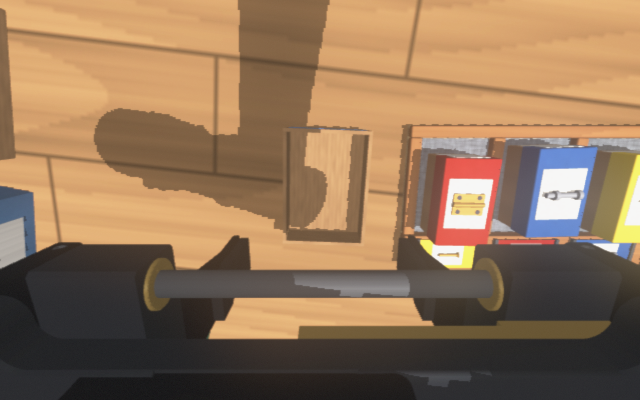

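The large carton's rim corners in the wrist view are at (285,129), (369,131), (365,243) and (283,241). It is nearly straight below the tool.

Scaled: 0.046 m / 0.25 = 0.184.

```bash
python3 - <<'E'
from plant import arm
from h import *
f=arm.grab_frame("wrist")
w=np.array([plane(f,c,.042) for c in((285,129),(369,131),(365,243),(283,241))]);print(w.round(4),w.mean(0))
E
python3 -m jog '[{"aperture":0.087, "dy":0.184}, {"aperture":0.087, "dy":0.184}, {"aperture":0.087, "dy":0.184}, {"aperture":0.087, "dy":0.184}, {"aperture":0.087, "dy":0.184}]' && python3 -m jog '[{"aperture":0.087, "dy":0.184}, {"aperture":0.087, "dy":0.184}, {"aperture":0.087, "dy":0.184}, {"aperture":0.087, "dy":0.184}, {"aperture":0.087, "dy":0.176}]' && python3 -m jog '[{"aperture":0.087}, {"aperture":0.087}]'
python3 d.py .4725 .179 .232 .11
python3 - <<'E'
from plant import arm
import cv2
f=arm.grab_frame("wrist");cv2.imwrite("pics/w2.png",f["image"])
E
```

```text
[[ 0.4624 -0.3251  0.042 ]
 [ 0.4543 -0.2321  0.042 ]
 [ 0.5876 -0.2166  0.042 ]
 [ 0.5961 -0.3174  0.042 ]] [ 0.5250841  -0.27281715  0.042     ]
t: 2.25
tool_pos: [0.4968, -0.0479, 0.2339]
ee_rot: [-0.168, 3.136, -0.0]
ft_force: [0.4, 0.3, 0.8]
finger_gap: 0.0871
grip_force: 0.0
t: 2.75
tool_pos: [0.4724, 0.179, 0.2341]
ee_rot: [-0.169, 3.136, 0.001]
ft_force: [0.8, 0.0, 0.4]
finger_gap: 0.0867
grip_force: 0.0
t: 2.95
tool_pos: [0.4725, 0.1782, 0.2335]
ee_rot: [0.173, -3.137, 0.0]
ft_force: [0.2, -0.4, 0.1]
finger_gap: 0.0872
grip_force: 0.0
t 2.95 turn 0.000 dx -0.0000 dy 0.0008 dz 0.0015 yaw 0.11 gap 0.0872 F [ 0.2 -0.4  0.1]
```

View pics/w2.png

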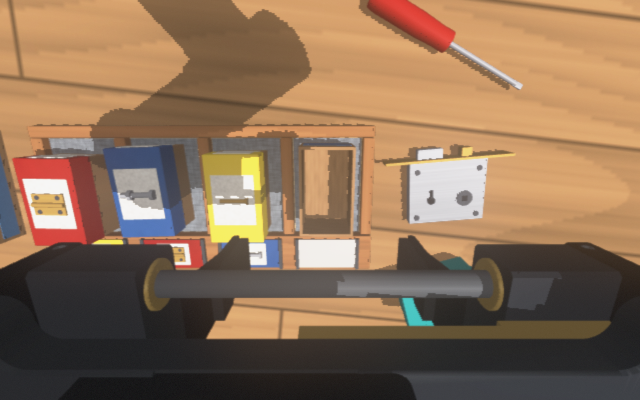

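The small carton's rim is at px (301..354, 143..235), which gives a centre of about y=0.181. The lock is well clear to the right. Grasping it now.

Scaled: 0.045 m / 0.25 = 0.18, 0.03 m / 0.25 = 0.12.

```bash
python3 -m jog '[{"aperture":0.087, "dy":0.01, "dz":0.18}, {"aperture":0.087, "dz":0.18}, {"aperture":0.087, "dz":0.18}, {"aperture":0.087, "dz":0.12}, {"aperture":0.087, "dz":0.036}]' && python3 -m jog '[{"aperture":0.045}, {"aperture":0.045}, {"aperture":0.045}, {"aperture":0.045}, {"aperture":0.045}]' && python3 -m jog '[{"aperture":0.045}, {"aperture":0.045, "dz":-0.04}, {"aperture":0.045, "dz":-0.12}, {"aperture":0.045, "dz":-0.16}, {"aperture":0.045, "dz":-0.16}]'
python3 d.py .525 -.2745 .2 .1
```

```text
t: 3.5
tool_pos: [0.4708, 0.1777, 0.0566]
ee_rot: [0.166, -3.131, 0.006]
ft_force: [-0.6, -1.2, -0.1]
finger_gap: 0.0871
grip_force: 0.0
t: 4.0
tool_pos: [0.4731, 0.1816, 0.061]
ee_rot: [-0.173, 3.134, 0.002]
ft_force: [-0.9, -0.1, 4.3]
finger_gap: 0.0596
grip_force: 30.0
t: 4.5
tool_pos: [0.4718, 0.1807, 0.181]
ee_rot: [0.173, -3.136, 0.001]
ft_force: [0.8, 0.1, -0.7]
finger_gap: 0.0597
grip_force: 30.0
t 4.50 turn 0.010 dx -0.0074 dy -0.4583 dz -0.0190 yaw 0.11 gap 0.0597 F [ 0.8  0.1 -0.7]
```

Scaled: -0.046 m / 0.25 = -0.184, -0.02 m / 0.25 = -0.08, 0.01 rad / 3.1416 = 0.0032.

```bash
python3 -m jog '[{"aperture":0.045, "dy":-0.08, "turn":0.0032}, {"aperture":0.045, "dy":-0.184}, {"aperture":0.045, "dy":-0.184}, {"aperture":0.045, "dy":-0.184}, {"aperture":0.045, "dy":-0.184}]' && python3 -m jog '[{"aperture":0.045, "dx":-0.028, "dy":-0.184}, {"aperture":0.045, "dy":-0.184}, {"aperture":0.045, "dy":-0.184}, {"aperture":0.045, "dy":-0.184}, {"aperture":0.045, "dy":-0.184}]' && python3 -m jog '[{"aperture":0.045, "dy":-0.096}, {"aperture":0.045}, {"aperture":0.045}]'
python3 d.py .525 -.2745 .08 .1
python3 - <<'E'
from plant import arm
import cv2
f=arm.grab_frame("wrist");g=arm.grab_frame("side")
cv2.imwrite("pics/w3.png",cv2.vconcat([f["image"][:260],cv2.resize(g["image"][80:200,280:440],None,fx=2.5,fy=2.5)[:,:640].copy() if 0 else cv2.copyMakeBorder(cv2.resize(g["image"][80:200,280:440],None,fx=2.5,fy=2.5),0,0,0,240,0)]))
E
```

```text
t: 5.0
tool_pos: [0.4926, -0.0235, 0.1802]
ee_rot: [-0.158, 3.137, 0.0]
ft_force: [1.3, 0.4, -0.5]
finger_gap: 0.0599
grip_force: 30.0
t: 5.5
tool_pos: [0.5225, -0.2519, 0.18]
ee_rot: [-0.157, 3.138, 0.0]
ft_force: [0.8, 0.1, -1.4]
finger_gap: 0.0595
grip_force: 30.0
t: 5.8
tool_pos: [0.5247, -0.2742, 0.1794]
ee_rot: [0.155, -3.137, -0.001]
ft_force: [-0.7, 1.2, 0.4]
finger_gap: 0.0597
grip_force: 30.0
t 5.80 turn -0.002 dx -0.0003 dy -0.0004 dz 0.0994 yaw 0.098 gap 0.0597 F [-0.7  1.2  0.4]
```

View pics/w3.png

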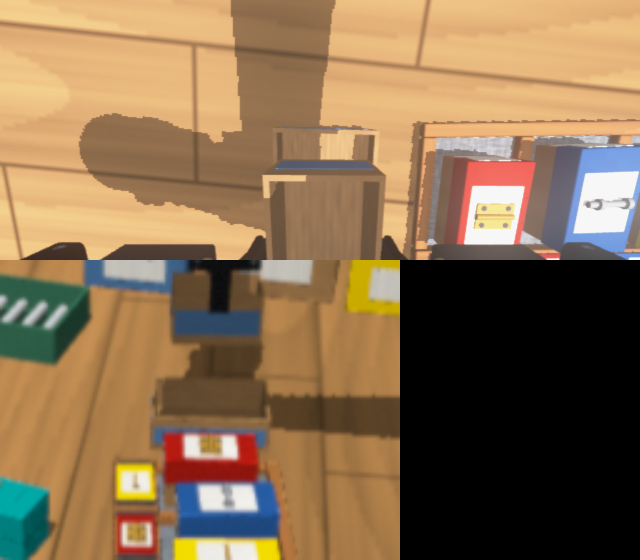

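The held carton's near rim is at row ~172 (columns 263–385). The large carton's near rim is at row ~129 (columns 274–378). They line up across; now I check along x.

Scaled: 0.03 m / 0.25 = 0.12, 0.02 m / 0.25 = 0.08.

```bash
python3 - <<'E'
from plant import arm
from h import *
f=arm.grab_frame("wrist");s=arm.sense()["tool_pos"]
c=plane(f,(324,172),.187); print(s,c, "carton centre offset x",c[0]+.0498-s[0])
for r in(127,130): print(plane(f,(326,r),.042)+[.069,.007,0])
E
python3 -m jog '[{"aperture":0.045, "dz":0.12}, {"aperture":0.045, "dz":0.12}, {"aperture":0.045, "dz":0.08}, {"aperture":0.045, "dz":0.04}, {"aperture":0.045}]'
python3 d.py .525 -.2745 .0575 .1
```

```text
[ 0.52511419 -0.27289022  0.17980348] [ 0.47474774 -0.27705679  0.187     ] carton centre offset x -0.0005664499322647343
[ 0.52558632 -0.26942753  0.042     ]
[ 0.5282908  -0.26914644  0.042     ]
t: 6.45
tool_pos: [0.5247, -0.273, 0.0885]
ee_rot: [0.159, -3.135, -0.001]
ft_force: [0.4, -0.2, 0.0]
finger_gap: 0.0598
grip_force: 30.0
t 6.45 turn 0.001 dx -0.0002 dy -0.0015 dz 0.0310 yaw 0.101 gap 0.0598 F [ 0.4 -0.2  0. ]
```

Scaled: 0.015 m / 0.25 = 0.06, 0.004 m / 0.25 = 0.016.

```bash
python3 -m jog '[{"aperture":0.045, "dy":0.004, "dz":0.06}, {"aperture":0.045, "dz":0.04}, {"aperture":0.045, "dz":0.016}, {"aperture":0.045, "dz":0.008}, {"aperture":0.045, "dz":0.004}]' && python3 -m jog '[{"aperture":0.074}, {"aperture":0.074}, {"aperture":0.074}, {"aperture":0.074, "dz":-0.04}, {"aperture":0.074, "dz":-0.12}]' && python3 -m jog '[{"aperture":0.087, "dz":-0.16}, {"aperture":0.087, "dz":-0.16}, {"aperture":0.087, "dz":-0.16}, {"aperture":0.087}]'
python3 d.py .4917 .0805 .232 .11
python3 - <<'E'
from plant import arm
import cv2
f=arm.grab_frame("wrist");g=arm.grab_frame("side")
cv2.imwrite("pics/w4.png",cv2.vconcat([f["image"][:260],cv2.copyMakeBorder(cv2.resize(g["image"][80:200,280:440],None,fx=2.5,fy=2.5),0,0,0,240,0)]))
E
```

```text
t: 6.95
tool_pos: [0.5255, -0.2731, 0.058]
ee_rot: [-0.157, 3.137, -0.001]
ft_force: [-0.7, -0.7, -0.4]
finger_gap: 0.0596
grip_force: 30.0
t: 7.45
tool_pos: [0.5231, -0.2724, 0.0958]
ee_rot: [0.156, -3.132, -0.003]
ft_force: [0.0, 0.2, -0.2]
finger_gap: 0.0736
grip_force: 0.0
t: 7.85
tool_pos: [0.5283, -0.2744, 0.2257]
ee_rot: [-0.158, 3.124, -0.01]
ft_force: [0.1, -0.1, 0.8]
finger_gap: 0.086
grip_force: 0.0
t 7.85 turn -0.009 dx -0.0026 dy 0.3568 dz -0.0063 yaw 0.101 gap 0.086 F [ 0.1 -0.1  0.8]
```

View pics/w4.png

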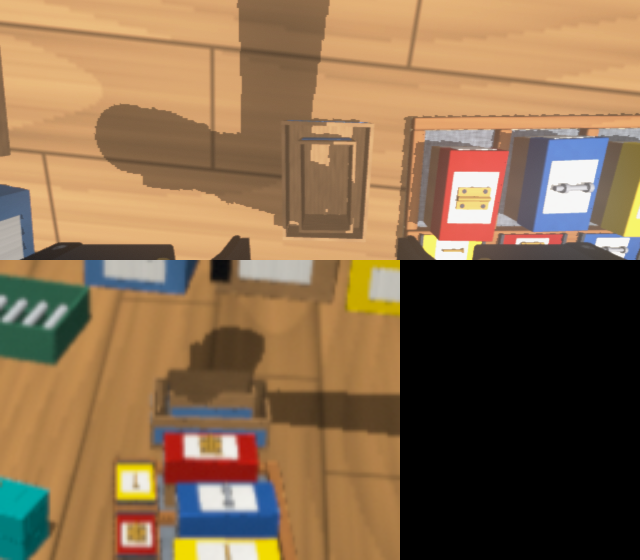

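The small carton stands inside the large one: columns 300–355 inside 284–370, with the side view agreeing. Next is the yellow box.

Scaled: 0.045 m / 0.25 = 0.18, 0.04 m / 0.25 = 0.16, -0.006 rad / 3.1416 = -0.0019.

```bash
python3 -m jog '[{"aperture":0.087, "dy":0.16, "turn":-0.0019}, {"aperture":0.087, "dy":0.18}, {"aperture":0.087, "dy":0.18}, {"aperture":0.087, "dy":0.18}, {"aperture":0.087, "dy":0.18}]' && python3 -m jog '[{"aperture":0.087, "dy":0.18}, {"aperture":0.087, "dy":0.18}, {"aperture":0.087, "dy":0.18}, {"aperture":0.087}, {"aperture":0.087}]'
python3 d.py .4917 .0805 .047 .105
python3 - <<'E'
from plant import arm
from h import *
f=arm.grab_frame("wrist")
for c in("yellow","white"):
  for b in blobs(f["image"],c,(260,100,420,245),300): print(c,b[0],b[1],plane(f,b[1][0],.068))
cv2.imwrite("pics/w5.png",f["image"][:260])
E
```

```text
t: 8.45
tool_pos: [0.5008, -0.0527, 0.2164]
ee_rot: [0.165, -3.135, 0.0]
ft_force: [0.6, 0.9, -0.5]
finger_gap: 0.087
grip_force: 0.0
t: 8.95
tool_pos: [0.487, 0.0808, 0.2165]
ee_rot: [0.17, -3.134, 0.001]
ft_force: [0.0, 0.1, -0.4]
finger_gap: 0.087
grip_force: 0.0
t 8.95 turn 0.003 dx -0.0047 dy -0.0008 dz 0.1695 yaw 0.108 gap 0.087 F [ 0.   0.1 -0.4]
yellow [323.20228508 197.65658351] ((323.0, 197.5), (93.0, 58.0), 90.0) [0.48891853 0.08156324 0.068     ]
white [271.30916763 216.19485999] ((271.0, 215.0), (36.0, 18.0), 90.0) [0.51368458 0.02929871 0.068     ]
white [323.63252789 200.73553536] ((323.5, 201.0), (52.0, 45.0), 90.0) [0.49258371 0.08248351 0.068     ]
white [396.50116979 185.10976873] ((395.5, 184.49996948242188), (96.99998474121094, 46.99999237060547), 90.0) [0.46729284 0.15368807 0.068     ]
white [343.2346529  160.69745649] ((330.5, 184.5), (97.0, 59.0), 90.0) [0.47447841 0.08769619 0.068     ]
```

Scaled: 0.045 m / 0.25 = 0.18, 0.04 m / 0.25 = 0.16, 0.003 rad / 3.1416 = 0.001.

```bash
python3 -m jog '[{"aperture":0.087, "dx":-0.02, "dz":0.18, "turn":0.001}, {"aperture":0.087, "dz":0.18}, {"aperture":0.087, "dz":0.16}, {"aperture":0.087, "dz":0.08}, {"aperture":0.087, "dz":0.06}]' && python3 -m jog '[{"aperture":0.087, "dz":0.02}, {"aperture":0.045}, {"aperture":0.045}, {"aperture":0.045}, {"aperture":0.045}]' && python3 -m jog '[{"aperture":0.045}, {"aperture":0.045}, {"aperture":0.045, "dz":-0.04}, {"aperture":0.045, "dz":-0.08}, {"aperture":0.045, "dz":-0.12}]' && python3 -m jog '[{"aperture":0.045, "dz":-0.16}, {"aperture":0.045}, {"aperture":0.045}]'
python3 d.py .478 .1825 .147 .11
```

```text
t: 9.5
tool_pos: [0.4916, 0.0782, 0.0502]
ee_rot: [0.156, -3.134, 0.003]
ft_force: [-0.5, -0.6, 0.8]
finger_gap: 0.0871
grip_force: 0.0
t: 10.0
tool_pos: [0.4933, 0.0808, 0.0484]
ee_rot: [-0.161, 3.136, 0.001]
ft_force: [-0.6, 0.4, -0.0]
finger_gap: 0.063
grip_force: 0.0
t: 10.5
tool_pos: [0.49, 0.0795, 0.1059]
ee_rot: [0.159, -3.13, 0.004]
ft_force: [0.3, 0.6, -5.8]
finger_gap: 0.0599
grip_force: 30.0
t: 10.8
tool_pos: [0.4916, 0.0804, 0.1472]
ee_rot: [0.16, -3.136, -0.001]
ft_force: [-0.2, -0.3, -6.9]
finger_gap: 0.0598
grip_force: 30.0
t 10.80 turn -0.008 dx 0.0023 dy 0.1030 dz 0.0002 yaw 0.102 gap 0.0598 F [-0.2 -0.3 -6.9]
```

Scaled: 0.03 m / 0.25 = 0.12, 0.02 m / 0.25 = 0.08, -0.008 rad / 3.1416 = -0.0025.

```bash
python3 -m jog '[{"aperture":0.045, "dx":0.008, "dy":0.08, "turn":-0.0025}, {"aperture":0.045, "dy":0.12}, {"aperture":0.045, "dy":0.12}, {"aperture":0.045, "dy":0.08}, {"aperture":0.045, "dy":0.012}]' && python3 -m jog '[{"aperture":0.045, "dz":0.08}, {"aperture":0.045, "dz":0.12}, {"aperture":0.045, "dz":0.1}, {"aperture":0.045, "dz":0.048}, {"aperture":0.045, "dz":0.024}]' && python3 -m jog '[{"aperture":0.045, "dz":0.012}, {"aperture":0.045, "dz":0.008}, {"aperture":0.045, "dz":0.004}, {"aperture":0.045}]'
python3 d.py .478 .1825 .047 .11
```

```text
t: 11.3
tool_pos: [0.4779, 0.1837, 0.1449]
ee_rot: [0.176, -3.132, 0.003]
ft_force: [-0.2, 0.2, -6.0]
finger_gap: 0.0601
grip_force: 30.0
t: 11.8
tool_pos: [0.4783, 0.1813, 0.0524]
ee_rot: [0.173, -3.132, 0.005]
ft_force: [0.2, -1.4, -5.3]
finger_gap: 0.06
grip_force: 30.0
t: 12.2
tool_pos: [0.4799, 0.183, 0.0492]
ee_rot: [-0.174, 3.136, 0.001]
ft_force: [-0.5, -0.2, -5.7]
finger_gap: 0.0596
grip_force: 30.0
t 12.20 turn 0.001 dx 0.0020 dy -0.0003 dz 0.0022 yaw 0.111 gap 0.0596 F [-0.5 -0.2 -5.7]
```

Scaled: 0.0015 m / 0.25 = 0.006, 0.001 m / 0.25 = 0.004.

```bash
python3 -m jog '[{"aperture":0.045, "dz":0.006}, {"aperture":0.045, "dz":0.004}, {"aperture":0.074}, {"aperture":0.074}, {"aperture":0.074}]' && python3 -m jog '[{"aperture":0.074, "dz":-0.06}, {"aperture":0.087, "dz":-0.14}, {"aperture":0.087, "dz":-0.18}, {"aperture":0.087, "dz":-0.18}, {"aperture":0.087, "dz":-0.12}]' && python3 -m jog '[{"aperture":0.087, "dy":-0.18}, {"aperture":0.087, "dx":0.024, "dy":-0.18}, {"aperture":0.087, "dy":-0.18}, {"aperture":0.087, "dy":-0.18}, {"aperture":0.087, "dy":-0.1}]' && python3 -m jog '[{"aperture":0.087}, {"aperture":0.087}]'
python3 d.py .4962 -.0211 .047 .13
python3 - <<'E'
from plant import arm
from h import *
f=arm.grab_frame("wrist")
for c in("blue","white"):
  for b in blobs(f["image"],c,(270,100,400,245),600): print(c,b[0],b[1],plane(f,b[1][0],.068))
t=arm.grab_frame("top")
cv2.imwrite("pics/w6.png",cv2.vconcat([f["image"][:260],cv2.copyMakeBorder(cv2.resize(t["image"][205:305,220:440],None,fx=2.9,fy=2.9),0,0,0,2,0)]))
E
```

```text
t: 12.7
tool_pos: [0.4803, 0.1833, 0.0468]
ee_rot: [-0.174, 3.135, 0.002]
ft_force: [0.7, 0.4, -0.0]
finger_gap: 0.0719
grip_force: 0.0
t: 13.2
tool_pos: [0.4807, 0.1832, 0.2199]
ee_rot: [-0.174, 3.132, 0.004]
ft_force: [-0.0, 0.9, -0.2]
finger_gap: 0.0862
grip_force: 0.0
t: 13.7
tool_pos: [0.4963, -0.0242, 0.2164]
ee_rot: [-0.171, 3.136, -0.0]
ft_force: [0.3, -0.0, -0.1]
finger_gap: 0.0871
grip_force: 0.0
t: 13.9
tool_pos: [0.4964, -0.0221, 0.2161]
ee_rot: [-0.172, 3.137, 0.0]
ft_force: [0.3, 0.1, 0.8]
finger_gap: 0.087
grip_force: 0.0
t 13.90 turn -0.021 dx 0.0001 dy 0.0010 dz 0.1691 yaw 0.109 gap 0.087 F [0.3 0.1 0.8]
blue [330.48979281 223.38802559] ((325.5, 203.0), (74.0, 55.0), 90.0) [ 0.50422201 -0.0178609   0.068     ]
white [324.96095709 195.62110466] ((324.5, 195.5), (45.0, 55.0), 0.0) [ 0.49636785 -0.01977952  0.068     ]
white [387.69665672 187.13350164] ((386.5, 185.49996948242188), (96.99998474121094, 24.999996185302734), 90.0) [0.4790062  0.04197225 0.068     ]
white [356.07279693 174.43652618] ((357.94256591796875, 183.81935119628906), (99.46341705322266, 25.437047958374023), 80.0594253540039) [0.48045913 0.01274214 0.068     ]
```

View pics/w6.png

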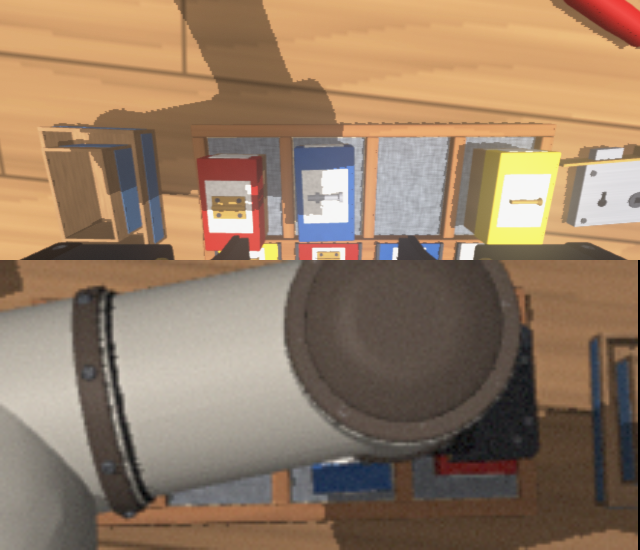

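Yellow stands flat in the spare bay (502..558,150..245 in the wrist view), and the bay next to blue is empty. Blue is at (296..354,147..240) with the red box close on its left (200..265), so I narrow the opening to 78 mm.

Scaled: 0.045 m / 0.25 = 0.18, 0.04 m / 0.25 = 0.16, -0.021 rad / 3.1416 = -0.0067.

```bash
python3 -m jog '[{"aperture":0.078, "dy":0.004, "dz":0.18, "turn":-0.0067}, {"aperture":0.078, "dz":0.18}, {"aperture":0.078, "dz":0.16}, {"aperture":0.078, "dz":0.08}, {"aperture":0.078, "dz":0.06}]' && python3 -m jog '[{"aperture":0.078, "dz":0.016}, {"aperture":0.045}, {"aperture":0.045}, {"aperture":0.045}, {"aperture":0.045}]' && python3 -m jog '[{"aperture":0.045}, {"aperture":0.045}, {"aperture":0.045, "dz":-0.04}, {"aperture":0.045, "dz":-0.08}, {"aperture":0.045, "dz":-0.12}]' && python3 -m jog '[{"aperture":0.045, "dz":-0.16}, {"aperture":0.045}, {"aperture":0.045}]'
python3 d.py .4896 .0839 .147 .11
```

```text
t: 14.5
tool_pos: [0.4954, -0.0196, 0.0492]
ee_rot: [0.21, -3.132, 0.001]
ft_force: [0.9, -0.1, 0.4]
finger_gap: 0.0783
grip_force: 0.0
t: 15.0
tool_pos: [0.4969, -0.0203, 0.0481]
ee_rot: [-0.207, 3.132, 0.001]
ft_force: [-0.0, 1.7, 3.5]
finger_gap: 0.0595
grip_force: 30.0
t: 15.5
tool_pos: [0.4934, -0.0213, 0.1056]
ee_rot: [0.204, -3.128, 0.001]
ft_force: [0.2, 0.1, -5.6]
finger_gap: 0.0599
grip_force: 30.0
t: 15.8
tool_pos: [0.4952, -0.0207, 0.147]
ee_rot: [0.205, -3.134, -0.002]
ft_force: [-0.5, -0.5, -5.7]
finger_gap: 0.0599
grip_force: 30.0
t 15.80 turn 0.021 dx -0.0059 dy 0.1046 dz -0.0000 yaw 0.131 gap 0.0599 F [-0.5 -0.5 -5.7]
```

Scaled: 0.03 m / 0.25 = 0.12, 0.02 m / 0.25 = 0.08, 0.021 rad / 3.1416 = 0.0067.

```bash
python3 -m jog '[{"aperture":0.045, "dx":-0.024, "dy":0.08, "turn":0.0067}, {"aperture":0.045, "dy":0.12}, {"aperture":0.045, "dy":0.12}, {"aperture":0.045, "dy":0.08}, {"aperture":0.045, "dy":0.018}]' && python3 -m jog '[{"aperture":0.045, "dz":0.08}, {"aperture":0.045, "dz":0.12}, {"aperture":0.045, "dz":0.1}, {"aperture":0.045, "dz":0.048}, {"aperture":0.045, "dz":0.024}]' && python3 -m jog '[{"aperture":0.045, "dz":0.012}, {"aperture":0.045, "dz":0.008}, {"aperture":0.045, "dz":0.004}, {"aperture":0.045}]'
python3 d.py .4896 .0839 .047 .11
```

```text
t: 16.3
tool_pos: [0.4883, 0.0849, 0.1447]
ee_rot: [0.176, -3.132, 0.002]
ft_force: [-0.4, -0.1, -5.1]
finger_gap: 0.0591
grip_force: 30.0
t: 16.8
tool_pos: [0.488, 0.0823, 0.0512]
ee_rot: [0.172, -3.13, 0.004]
ft_force: [-0.2, 0.2, -4.3]
finger_gap: 0.0596
grip_force: 30.0
t: 17.2
tool_pos: [0.4904, 0.084, 0.0485]
ee_rot: [-0.174, 3.136, 0.001]
ft_force: [-0.2, 0.0, -5.4]
finger_gap: 0.0593
grip_force: 30.0
t 17.20 turn 0.001 dx 0.0008 dy -0.0001 dz 0.0015 yaw 0.111 gap 0.0593 F [-0.2  0.  -5.4]
```

Scaled: 0.0015 m / 0.25 = 0.006, 0.001 m / 0.25 = 0.004.

```bash
python3 -m jog '[{"aperture":0.045, "dz":0.006}, {"aperture":0.045, "dz":0.004}, {"aperture":0.074}, {"aperture":0.074}, {"aperture":0.074}]' && python3 -m jog '[{"aperture":0.074, "dz":-0.06}, {"aperture":0.074, "dz":-0.14}, {"aperture":0.087, "dz":-0.18}, {"aperture":0.087, "dz":-0.18}, {"aperture":0.087, "dz":-0.12}]' && python3 -m jog '[{"aperture":0.087, "dy":-0.18}, {"aperture":0.087, "dx":-0.02, "dy":-0.18}, {"aperture":0.087, "dy":-0.18}, {"aperture":0.087, "dy":-0.18}, {"aperture":0.087, "dy":-0.1}]' && python3 -m jog '[{"aperture":0.087}, {"aperture":0.087}]'
python3 d.py .5174 -.1192 .047 .1
python3 - <<'E'
from plant import arm
from h import *
f=arm.grab_frame("wrist")
for c in("red","white"):
  for b in blobs(f["image"],c,(270,100,390,245),600): print(c,b[0],b[1],plane(f,b[1][0],.068))
cv2.imwrite("pics/w7.png",f["image"][:260])
E
```

```text
t: 17.7
tool_pos: [0.4909, 0.0843, 0.0462]
ee_rot: [-0.174, 3.135, 0.001]
ft_force: [0.3, 0.1, -0.6]
finger_gap: 0.0717
grip_force: 0.0
t: 18.2
tool_pos: [0.4913, 0.0843, 0.2192]
ee_rot: [-0.175, 3.132, 0.002]
ft_force: [0.9, 0.5, -0.3]
finger_gap: 0.0851
grip_force: 0.0
t: 18.7
tool_pos: [0.5179, -0.122, 0.2155]
ee_rot: [-0.171, 3.137, -0.001]
ft_force: [0.4, -0.2, -0.1]
finger_gap: 0.0867
grip_force: 0.0
t: 18.9
tool_pos: [0.5177, -0.1196, 0.2153]
ee_rot: [0.172, -3.137, -0.0]
ft_force: [-0.2, 0.5, -0.3]
finger_gap: 0.0869
grip_force: 0.0
t 18.90 turn 0.009 dx 0.0003 dy 0.0004 dz 0.1683 yaw 0.109 gap 0.0869 F [-0.2  0.5 -0.3]
red [324.41182397 193.93125975] ((325.0, 193.5), (95.0, 58.0), 90.0) [ 0.51523494 -0.11704144  0.068     ]
white [324.67443053 196.75880759] ((324.93817138671875, 196.8464813232422), (45.0328369140625, 53.07441711425781), 1.2453643083572388) [ 0.51875979 -0.11671121  0.068     ]
white [382.64829077 180.38102959] ((381.5, 177.5), (99.0, 15.0), 90.0) [ 0.4924776  -0.06212541  0.068     ]
white [353.88109512 162.92645883] ((348.0, 177.5), (99.0, 28.0), 90.0) [ 0.49617733 -0.09578528  0.068     ]
```

View pics/w7.png

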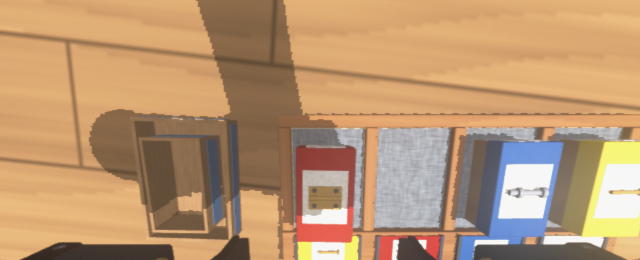

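Blue is in its own bay. Red is at (298..355,147..240), directly under the tool, and the neighbouring bay is empty. Grasping red.

Scaled: 0.045 m / 0.25 = 0.18, 0.04 m / 0.25 = 0.16, 0.006 rad / 3.1416 = 0.0019.

```bash
python3 -m jog '[{"aperture":0.08, "dy":0.004, "dz":0.18, "turn":0.0019}, {"aperture":0.08, "dz":0.18}, {"aperture":0.08, "dz":0.16}, {"aperture":0.08, "dz":0.08}, {"aperture":0.08, "dz":0.06}]' && python3 -m jog '[{"aperture":0.08, "dz":0.012}, {"aperture":0.045}, {"aperture":0.045}, {"aperture":0.045}, {"aperture":0.045}]' && python3 -m jog '[{"aperture":0.045}, {"aperture":0.045}, {"aperture":0.045, "dz":-0.04}, {"aperture":0.045, "dz":-0.08}, {"aperture":0.045, "dz":-0.12}]' && python3 -m jog '[{"aperture":0.045, "dz":-0.16}, {"aperture":0.045}, {"aperture":0.045}]'
python3 d.py .5007 -.0163 .147 .11
```

```text
t: 19.45
tool_pos: [0.5169, -0.1168, 0.0487]
ee_rot: [0.168, -3.134, -0.0]
ft_force: [0.3, -0.6, 0.3]
finger_gap: 0.0797
grip_force: 0.0
t: 19.95
tool_pos: [0.5184, -0.1181, 0.0486]
ee_rot: [-0.165, 3.135, 0.0]
ft_force: [-0.7, 1.0, 2.2]
finger_gap: 0.0597
grip_force: 30.0
t: 20.45
tool_pos: [0.5148, -0.1183, 0.1057]
ee_rot: [0.162, -3.13, -0.001]
ft_force: [-0.0, 0.2, -4.6]
finger_gap: 0.0597
grip_force: 29.9
t: 20.75
tool_pos: [0.5168, -0.1181, 0.1474]
ee_rot: [0.163, -3.137, -0.002]
ft_force: [-0.4, 0.8, -5.7]
finger_gap: 0.0596
grip_force: 29.9
t 20.75 turn -0.006 dx 0.0048 dy 0.1030 dz 0.0004 yaw 0.104 gap 0.0596 F [-0.4  0.8 -5.7]
```

The rows are not in the units I measure in: shifts go in shares of 0.25 m and turns go in shares of pi rad. I convert before sending: 0.03 m / 0.25 = 0.12, 0.02 m / 0.25 = 0.08, -0.006 rad / 3.1416 = -0.0019.

```bash
python3 -m jog '[{"aperture":0.045, "dx":0.02, "dy":0.08, "turn":-0.0019}, {"aperture":0.045, "dy":0.12}, {"aperture":0.045, "dy":0.12}, {"aperture":0.045, "dy":0.08}, {"aperture":0.045, "dy":0.012}]' && python3 -m jog '[{"aperture":0.045, "dz":0.08}, {"aperture":0.045, "dz":0.12}, {"aperture":0.045, "dz":0.1}, {"aperture":0.045, "dz":0.048}, {"aperture":0.045, "dz":0.024}]' && python3 -m jog '[{"aperture":0.045, "dz":0.012}, {"aperture":0.045, "dz":0.008}, {"aperture":0.045, "dz":0.004}, {"aperture":0.045, "dz":0.004}, {"aperture":0.045}]'
python3 d.py .5007 -.0163 .047 .11
```

```text
t: 21.25
tool_pos: [0.4993, -0.0151, 0.1452]
ee_rot: [0.176, -3.131, 0.0]
ft_force: [-0.4, 0.5, -5.6]
finger_gap: 0.0599
grip_force: 29.9
t: 21.75
tool_pos: [0.4991, -0.0176, 0.0517]
ee_rot: [0.172, -3.13, 0.002]
ft_force: [0.4, 0.1, -4.6]
finger_gap: 0.0596
grip_force: 29.9
t: 22.25
tool_pos: [0.5018, -0.0164, 0.0486]
ee_rot: [-0.174, 3.135, 0.0]
ft_force: [-2.1, -0.9, 2.2]
finger_gap: 0.0598
grip_force: 30.0
t 22.25 turn 0.001 dx 0.0011 dy 0.0002 dz 0.0016 yaw 0.111 gap 0.0598 F [-2.1 -0.9  2.2]
```

Scaled: -0.035 m / 0.25 = -0.14, -0.015 m / 0.25 = -0.06.

```bash
python3 -m jog '[{"aperture":0.074}, {"aperture":0.074}, {"aperture":0.074}, {"aperture":0.074, "dz":-0.06}, {"aperture":0.074, "dz":-0.14}]' && python3 -m jog '[{"aperture":0.087, "dz":-0.18}, {"aperture":0.087, "dz":-0.18}, {"aperture":0.087, "dz":-0.12}, {"aperture":0.087, "dy":0.18}, {"aperture":0.087, "dy":0.18}]' && python3 -m jog '[{"aperture":0.087, "dy":0.18}, {"aperture":0.087, "dy":0.18}, {"aperture":0.087, "dy":0.084}, {"aperture":0.087}, {"aperture":0.087}]'
python3 d.py .4795 .183 .047 .11
python3 - <<'E'
from plant import arm
from h import *
f=arm.grab_frame("wrist")
for c in("yellow","white"):
  for b in blobs(f["image"],c,(270,100,390,245),600): print(c,b[0],b[1],plane(f,b[1][0],.068))
cv2.imwrite("pics/w8.png",f["image"][:260])
E
```

```text
t: 22.75
tool_pos: [0.4997, -0.0167, 0.0958]
ee_rot: [0.173, -3.13, 0.002]
ft_force: [0.9, -0.3, 1.1]
finger_gap: 0.0738
grip_force: 0.0
t: 23.25
tool_pos: [0.4921, 0.0736, 0.2193]
ee_rot: [-0.169, 3.133, 0.003]
ft_force: [0.4, 0.3, 0.0]
finger_gap: 0.087
grip_force: 0.0
t: 23.75
tool_pos: [0.4791, 0.1835, 0.2175]
ee_rot: [0.176, -3.136, 0.0]
ft_force: [0.7, 0.2, -0.5]
finger_gap: 0.0869
grip_force: 0.0
t 23.75 turn 0.002 dx -0.0004 dy -0.0006 dz 0.1705 yaw 0.112 gap 0.0869 F [ 0.7  0.2 -0.5]
yellow [322.71148838 192.10269766] ((322.5, 192.0), (94.0, 59.0), 90.0) [0.4758359  0.18332212 0.068     ]
white [323.12246716 195.01410228] ((323.0, 195.0), (52.0, 44.0), 90.0) [0.47894423 0.18419078 0.068     ]
```

View pics/w8.png

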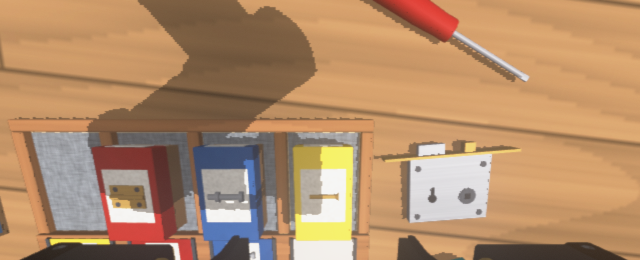

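Red and blue are in their bays, with yellow at (294..353,147..240) under the tool. Grasping it for the last transfer.

Scaled: 0.045 m / 0.25 = 0.18, 0.04 m / 0.25 = 0.16.

```bash
python3 -m jog '[{"aperture":0.08, "dz":0.18}, {"aperture":0.08, "dz":0.18}, {"aperture":0.08, "dz":0.16}, {"aperture":0.08, "dz":0.08}, {"aperture":0.08, "dz":0.06}]' && python3 -m jog '[{"aperture":0.08, "dz":0.02}, {"aperture":0.045}, {"aperture":0.045}, {"aperture":0.045}, {"aperture":0.045}]' && python3 -m jog '[{"aperture":0.045}, {"aperture":0.045}, {"aperture":0.045, "dz":-0.04}, {"aperture":0.045, "dz":-0.08}, {"aperture":0.045, "dz":-0.12}]' && python3 -m jog '[{"aperture":0.045, "dz":-0.18}, {"aperture":0.045}, {"aperture":0.045}]'
python3 d.py .5114 -.1161 .152 .11
```

```text
t: 24.3
tool_pos: [0.4787, 0.1813, 0.0507]
ee_rot: [0.17, -3.134, 0.003]
ft_force: [0.4, 0.2, 1.0]
finger_gap: 0.0802
grip_force: 0.0
t: 24.8
tool_pos: [0.4798, 0.1835, 0.0486]
ee_rot: [-0.174, 3.135, 0.001]
ft_force: [-0.6, -0.5, 1.5]
finger_gap: 0.0596
grip_force: 30.0
t: 25.3
tool_pos: [0.4767, 0.1821, 0.1058]
ee_rot: [0.172, -3.13, 0.005]
ft_force: [0.3, 0.2, -6.5]
finger_gap: 0.0597
grip_force: 30.0
t: 25.6
tool_pos: [0.4782, 0.1834, 0.1524]
ee_rot: [0.173, -3.136, -0.002]
ft_force: [-0.5, -1.0, -7.7]
finger_gap: 0.0598
grip_force: 30.0
t 25.60 turn -0.000 dx -0.0001 dy -0.3013 dz 0.0004 yaw 0.11 gap 0.0598 F [-0.5 -1.  -7.7]
```

Scaled: -0.04 m / 0.25 = -0.16, -0.035 m / 0.25 = -0.14.

```bash
python3 -m jog '[{"aperture":0.045, "dy":-0.08}, {"aperture":0.045, "dy":-0.14}, {"aperture":0.045, "dy":-0.16}, {"aperture":0.045, "dy":-0.16}, {"aperture":0.045, "dy":-0.16}]' && python3 -m jog '[{"aperture":0.045, "dy":-0.16}, {"aperture":0.045, "dy":-0.16}, {"aperture":0.045, "dy":-0.12}, {"aperture":0.045, "dy":-0.064}, {"aperture":0.045}]' && python3 -m jog '[{"aperture":0.045, "dz":0.08}, {"aperture":0.045, "dz":0.12}, {"aperture":0.045, "dz":0.1}, {"aperture":0.045, "dz":0.06}, {"aperture":0.045, "dz":0.028}]' && python3 -m jog '[{"aperture":0.045, "dz":0.012}, {"aperture":0.045, "dz":0.008}, {"aperture":0.045, "dz":0.004}, {"aperture":0.045}, {"aperture":0.045}]'
python3 d.py .5114 -.1161 .047 .11
```

```text
t: 26.1
tool_pos: [0.4962, 0.0078, 0.1497]
ee_rot: [0.173, -3.13, 0.001]
ft_force: [1.4, 0.8, -6.1]
finger_gap: 0.0597
grip_force: 30.0
t: 26.6
tool_pos: [0.5102, -0.1175, 0.1494]
ee_rot: [0.167, -3.13, -0.001]
ft_force: [-0.5, 0.6, -6.1]
finger_gap: 0.0599
grip_force: 30.0
t: 27.1
tool_pos: [0.5097, -0.115, 0.0522]
ee_rot: [0.174, -3.129, -0.001]
ft_force: [-0.9, 0.3, -5.4]
finger_gap: 0.06
grip_force: 30.0
t: 27.6
tool_pos: [0.5129, -0.1158, 0.0502]
ee_rot: [-0.174, 3.135, 0.0]
ft_force: [0.4, -0.2, -6.1]
finger_gap: 0.0595
grip_force: 30.0
t 27.60 turn 0.001 dx 0.0015 dy -0.0002 dz 0.0032 yaw 0.111 gap 0.0595 F [ 0.4 -0.2 -6.1]
```

Scaled: 0.0015 m / 0.25 = 0.006, 0.001 m / 0.25 = 0.004.

```bash
python3 -m jog '[{"aperture":0.045, "dz":0.006}, {"aperture":0.045, "dz":0.004}, {"aperture":0.045, "dz":0.004}, {"aperture":0.074}, {"aperture":0.074}]' && python3 -m jog '[{"aperture":0.074}, {"aperture":0.074, "dz":-0.06}, {"aperture":0.074, "dz":-0.14}, {"aperture":0.087, "dz":-0.18}, {"aperture":0.087, "dz":-0.18}]' && python3 -m jog '[{"aperture":0.087, "dz":-0.12}, {"aperture":0.087, "dx":0.06, "dy":-0.18}, {"aperture":0.087, "dx":0.06, "dy":-0.18}, {"aperture":0.087, "dx":0.06, "dy":-0.18}, {"aperture":0.087, "dx":0.06, "dy":-0.18}]' && python3 -m jog '[{"aperture":0.087, "dx":0.06, "dy":-0.18}, {"aperture":0.087, "dx":0.12, "dy":-0.156}, {"aperture":0.087, "dx":0.12, "dy":-0.156}, {"aperture":0.087, "dx":0.12, "dy":-0.156}, {"aperture":0.087}]'
python3 - <<'E'
from plant import arm
from h import *
np.set_printoptions(precision=4,suppress=True)
T=arm.grab_frame("top");S=arm.grab_frame("side")
for c in ("white",):
  w=blobs(T["image"],c,(225,235,410,300),60); v=blobs(S["image"],c,(350,120,420,270),40)
  print([b[0].round(1) for b in v])
  for b in w: print(b[0],plane(T,b[0],.068))
h=[cv2.resize(T["image"][205:305,220:480],None,fx=3,fy=3),cv2.resize(S["image"][120:275,310:430],None,fx=1.93,fy=1.93)]
cv2.imwrite("pics/c9.png",np.vstack([np.pad(x,((0,0),(0,780-x.shape[1]),(0,0))) for x in h])[:600])
E
```

```text
t: 28.1
tool_pos: [0.5138, -0.1158, 0.0472]
ee_rot: [-0.175, 3.133, -0.001]
ft_force: [0.1, 0.5, 0.2]
finger_gap: 0.0689
grip_force: 0.0
t: 28.6
tool_pos: [0.5123, -0.1159, 0.1873]
ee_rot: [0.174, -3.136, 0.0]
ft_force: [0.5, -0.3, 0.4]
finger_gap: 0.0829
grip_force: 0.0
t: 29.1
tool_pos: [0.4724, -0.3029, 0.2164]
ee_rot: [-0.175, 3.136, -0.001]
ft_force: [1.2, 0.7, 0.2]
finger_gap: 0.0869
grip_force: 0.0
t: 29.6
tool_pos: [0.3831, -0.4782, 0.2154]
ee_rot: [0.163, -3.136, 0.001]
ft_force: [-0.1, 1.0, -0.4]
finger_gap: 0.0869
grip_force: 0.0
[array([371.2, 199. ]), array([368.1, 175.8]), array([366.1, 154.9])]
[293.0994 260.7077] [0.4903 0.0834 0.068 ]
[338.4134 258.9174] [ 0.503  -0.0177  0.068 ]
[382.7612 258.6763] [ 0.5121 -0.1169  0.068 ]
```

View pics/c9.png

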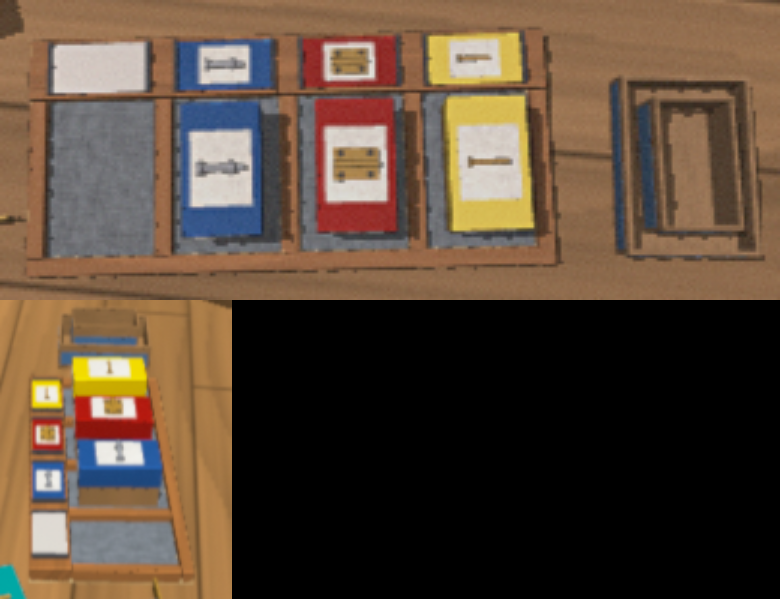

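All three boxes stand under their own labels, within about 3 mm of the bay centres. The spare bay is empty and the small carton is nested in the large one. Handing in.

```bash
python3 -c "
from plant import arm
print(arm.sign_off())"
```

```text
the job is handed in; nothing more can be done
None
```

I handed the job in at about 30 s of robot time: by the last camera check each box is upright in the bay of its colour within about 3 mm of centre, the small carton stands inside the large one, the spare bay is empty and the lock was not touched; no verdict came back.

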